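# Hold the bottle filler open at its mark

### The job

Get the bench filler to fill the bottle standing under its nozzle: first swing the retaining bar shut in front of the bottle until it is fully home in its catch, and only then pull the filler's spring-return slide out by its upright handle until its pointer lines up with the pointer of the clip on the scale bar. Keep holding the slide there, with the bar still shut: the program finishes while the gripper holds the slide at the mark, nothing is let go. Do not tip the bottle, and leave the other things on the counter where they are.

Things in the scene. Friction and masses are not known exactly. Their poses are not given: they have to be found in the camera images.
- filler: bench bottle filler, fixed: aluminium plate 220 x 360 x 15 mm (x -90..130, y -180..180 mm of the origin, which lies on the counter). x points to its back, y to the left, z up; its front (-x) faces the robot, turned up to 20 degrees. The slide runs along x at y = -110 mm; behind it, from x = 63 mm, a steel valve block 76 mm high; a white scale bar 48 mm high runs along x at y = -156
- nozzle (a point): lower end of the filler's 14 mm thick nozzle, over the bottle, 176 mm above the counter; it hangs from a 16 mm bar at 200 mm height that leads 80 mm back (filler's x) to an 18 mm column; highest point 214 mm
- catch (a point): the catch: where the axis of the closed bar lies, near its end, in a dark steel fork that is open to the front; 101 mm above the counter. The fork's post (14 x 18 mm, up to 113 mm high) stands just behind this point
- latch (a joint): angle of the retaining bar about its upright hinge, rad: 0 = closed (bar along the filler's -y, across the front of the bottle, end in the catch, against a stop), grows as it opens towards the robot (1.57 = bar along the filler's -x); starts between 0.9 and 1.5. It stays where it is left (friction about 0.1 N m).
- latch_hinge (a point): centre of the bar's upright hinge, 101 mm above the counter, left of the bottle, at (-7, 145) mm in the filler's frame. The bar is a horizontal steel rod 12 mm thick, reaching 184 mm from here, its axis at this height.
- latch_pin (a point): grip point of the bar: an upright black round pin, 14 mm in diameter, 150 mm along the bar from the hinge, rising from the bar (top of rod at 107 mm) to 155 mm above the counter; this point lies on its axis, 140 mm above the counter
- slide (a joint): travel of the slide in m: 0 = at rest, pushed home by its spring; grows to 0.085 as it is pulled out along the filler's -x. Pull needed: about 4 N at 0 plus 1.2 N per 10 mm; when let go it springs back.
- slide_handle (a point): grip point of the slide's handle: an upright black round post, 16 mm in diameter, from 43 to 118 mm above the counter; this point lies on its axis, 100 mm above the counter. At rest the post is 63 mm in front of the valve block.
- slide_pointer (a point): middle of the tip of the slide's pointer: a steel strip 4 mm wide that sticks out sideways (filler's -y) from the slide, ending over the white scale bar 52 mm above the counter; in line (filler's x) with the handle's axis
- mark (a point): the mark: pointer of the dark steel index clip clamped on the scale bar, a strip 4 mm wide across the bar, 54 mm above the counter, 6 mm further to the filler's -y than the slide's pointer; axes as the filler's. It cannot be moved; 30 to 60 mm in front of the slide pointer's rest position. Lined up: slide pointer and this point have the same x in the filler's frame
- bottle: open white plastic bottle, 52 mm in diameter, 145 mm high, standing loose in the nest under the nozzle (its mouth at 162 mm above the counter). Origin: centre of its underside, z up
- cap: white screw cap, 28 mm in diameter, 14 mm high, lying on the filler's plate between bar and slide. Origin: centre of its underside
- beaker: small glass beaker, 44 mm in diameter, 45 mm high, on the filler's plate behind the catch. Origin: centre of its underside
- dish: flat white porcelain dish, 72 mm in diameter, 12 mm high, on the counter in front of the filler. Origin: centre of its underside
- dark_bottle: brown glass bottle, 68 mm in diameter, 170 mm high, on the counter beside the filler. Origin: centre of its underside
- cylinder: measuring cylinder, foot 64 mm, tube 30 mm in diameter, 184 mm high, beside the filler. Origin: centre of its underside
- jar: white jar with a black lid, 66 mm in diameter, 80 mm high, beside the filler. Origin: centre of its underside
- mortar: white porcelain mortar, 90 mm in diameter, 55 mm high, beside the filler. Origin: centre of its underside
Mind the look-alikes: they are no part of the job. What is shaped like the bottle but yellow is not meant.

How it is judged (in metres and radians):
On the way, in this order (a step that is already met when the one before it is completed fails the run):
1. the retaining bar is swung shut, its end home in the catch (value of joint latch below 0.06 rad), for 0.2 s.
2. the slide is pulled out to the mark (within 5 mm) and held there by the gripper (x of slide_pointer in the frame of mark between -0.005 and 0.005 m and contact force between the fingers and slide above 2 N), for 0.3 s.
At the end, for the whole second after the job is handed in: The gripper's fingers hold the slide (more than 2 N) with its pointer within 5 mm of the mark, still; the retaining bar is within 0.06 rad of fully closed; the bottle stands upright in its nest (tilt below 0.15 rad, moved less than 20 mm) (all of step 2 and value of joint latch below 0.06 rad and velocity of joint slide between -0.01 and 0.01 m/s and angle between bottle's own z axis and vertical below 0.15 rad and distance of bottle from where it was at the start of the episode below 0.02 m); the arm keeps its last pose, push and grip.
It fails at once if the slide pulled out more than 10 mm while the retaining bar is still open (more than 0.15 rad) (value of joint slide above 0.01 m and value of joint latch above 0.15 rad).
It fails at once if the bottle tipped by more than 0.4 rad or pushed out of its nest (more than 30 mm) (angle between bottle's own z axis and vertical above 0.4 rad or distance of bottle from where it was at the start of the episode above 0.03 m).
It fails at once if another thing knocked over or shifted by more than 30 mm ((distance of cap from where it was at the start of the episode above 0.03 m or angle between cap's own z axis and vertical above 0.5 rad) or (distance of beaker from where it was at the start of the episode above 0.03 m or angle between beaker's own z axis and vertical above 0.5 rad) or (distance of dish from where it was at the start of the episode above 0.03 m or angle between dish's own z axis and vertical above 0.5 rad) or (distance of dark_bottle from where it was at the start of the episode above 0.03 m or angle between dark_bottle's own z axis and vertical above 0.5 rad) or (distance of cylinder from where it was at the start of the episode above 0.03 m or angle between cylinder's own z axis and vertical above 0.5 rad) or (distance of jar from where it was at the start of the episode above 0.03 m or angle between jar's own z axis and vertical above 0.5 rad) or (distance of mortar from where it was at the start of the episode above 0.03 m or angle between mortar's own z axis and vertical above 0.5 rad)).
It also fails if it takes over 48 s, if anything falls off the work surface, if the arm or the gripper's body presses on something with over 40 N, if the wrist force passes 120 N, or if a joint passes its speed limit or range.

### The arm

A 6-joint arm with a two-finger parallel gripper is mounted at the origin on the work surface. World frame = base frame: x ahead of the robot, y to its left, z up, the work surface at z = 0. Lengths are in mm, angles in rad, forces in N, time in s.
With the tool pointing down it reaches from about 325 to 1000 mm from the base axis. Payload 5.1 kg.
Tool frame: the origin (TCP) lies on the mounting face of the last link; the fingertips stand 173 mm ahead of it and the grasp point (between the pads) lies bot.grasp_offset ahead of it (bot.grasp_offset is the distance from the TCP to the grasp point, in mm); z points along the fingers, y is the line along which they close (so a half turn about z gives the same grasp; the last joint's range is limited). The gripper opens to 85 mm and grips with 20 to 120 N. Pads are 22 mm wide; open, the fingers measure 114 mm over their backs; the gripper's body (76 mm by 85 mm) begins 54 mm behind the grasp point. The pads swing forward as they close: fully open they stand 13 mm farther back than shut.
Start: joints at [-1.297, 0.124, 1.65, -0, 1.367, -0.083], TCP at [226.998, -609.063, 404.722] pointing down, gripper open.
Joint ranges: [-2.61, 2.61], [-1.02, 2.33], [0.03, 2.71], [-1.35, 4.49], [0.32, 2.68], [-2.91, 2.91]. Speed limits (rad/s): [2.57, 2.57, 3.14, 3.14, 3.14, 3.14].

### API

Orientations are given as a rotation vector (axis times angle).
In Python, from rig import bot gives the robot as it stands. The module is installed in compiled form; this text tells all that it offers.
- The arm moves only by the tool apply_moves, never from a script. Its argument "steps" is a list of rows, each an object with "linear": the shift along the tool's x, y, z normalised to -1 to 1, where 1 is 500 mm, a list of three; "roll": the turn about the tool's z normalised to -1 to 1, where 1 is 90 degrees; "fingers": the opening, from -1 (shut) to 1 (fully open). A call has 1 to 20 rows; each row is the pose to reach, as a shift and turn from the pose commanded when the call began, along the tool's axes at that moment; what a row does not reach only later rows make up. A row lasts 1/8 s, in which the tool goes at most 62.5 mm and 10.7 degrees, less where a joint would pass 70% of its speed; a pose out of reach is approached as far as the arm can. A call with a number of a shift or a turn outside -1 to 1 is refused whole. A call with a gripper value outside its range is refused whole. The fingers move at their own pace and stop on an object; "squeeze" is the grip in N (left out, the last holds). Time passes only in rows, so rows that repeat a pose let the fingers close. It gives the time, the measured TCP pose, the force, the opening and the grip force at its end, in the units of the state.
- bot.state(): the state, without advancing time (a new reading comes with each control period).
- bot.grab_frame(name): name is "side" or "top"; returns a dict with "frame" (384x512x3 uint8, blue, green, red), "range_z" (384x512 float32, mm along the optical axis (not along the pixel's ray), 0 where there is no reading), "fov_y" (degrees; the focal length in pixels is half the picture's height over the tangent of half this angle, whatever the lens; pixels are square), "cx", "cy" (the principal point, pixels), "R" (3x3) and "t" (3): a world point X has camera coordinates R X + t. Camera axes: x right, y down, z forward; pixel columns grow to the right and rows downward; lengths in mm; the calibration is good to about 2 mm. A picture is of the moment at which its call begins.
- bot.hand_in(): hands the job in; it is judged then, once.
Trained networks look in a picture, given as the dict that the camera call returned (one of the last four; its "shot" number tells which), for a name from the list of things; names that differ only in an ending like _2 or _b are one class to them, and where a whole thing is asked for, a point or a joint stands for the part that bears it (a point fixed in the world has none). Each returns a list of dicts, best first, with "confidence" (0 to 1); they miss things now and then, are a little off and sometimes report something else, mostly with a low value. They report only what shows in the picture. A call takes as long as a camera call. They do not tell look-alikes from the thing itself.
- bot.outline_of(label, picture): "region" (384x512 bool, what is visible of it) and "rect" ([left, top, right, bottom] in pixels, round what is visible of it).
- bot.place_of(label, picture): "centre" ([column, row] in pixels: a listed point, or the origin of a listed thing).
The state is a dict: "clock": time; "joints": joint angles; "joint_vel": joint speeds; "joint_torque": joint torques, N m; "tcp_pos": TCP position; "tcp_rot": TCP orientation; "wrist_force": force on the tool from outside, world axes, zero at the start; "moment": the same for the moment, N m; "opening": opening from 0.0 (shut) to 1.0 (fully open); "gripper_force": force on a finger pad.
Only numpy, scipy, OpenCV 4.12 (cv2) and the standard library are available. Lean on these libraries where they do the work, as an engineer would, in place of code of your own. Each camera call takes 0.05 s, during which the arm holds its last target. There are 200 camera calls.

## Working session

There is one attempt and no reset: what is moved stays moved. The work goes in short steps, Python scripts to look and compute and a tool call to move; the robot and the scene stay as the last step left them, time stands still between calls to the robot, and variables do not carry over. Pictures are saved under pics/ and viewed, at most 10 in all, crops included, and the job is handed in when it is done.

Besides the shell and the picture viewer there is one more tool, called after "Call:" by a JSON object that holds its "method" and its "body", one argument or row to a line. apply_moves: Moves the arm, as the interface text tells. Its arguments: {"type":"object","properties":{"steps":{"type":"array"},"squeeze":{"type":"number"}},"required":["steps"]}

```bash
mkdir -p pics; cat > h.py <<'E'
import numpy as np, cv2
from rig import bot
def K(p):
    f=192/np.tan(np.radians(p["fov_y"])/2); return f,p["cx"],p["cy"]
def ray(p,c):
    f,cx,cy=K(p); R=np.array(p["R"]);t=np.array(p["t"])
    return -R.T@t, R.T@np.array([(c[0]-cx)/f,(c[1]-cy)/f,1])
def at_z(p,c,z):
    o,d=ray(p,c); return o+d*(z-o[2])/d[2]
def proj(p,X):
    f,cx,cy=K(p); q=np.array(p["R"])@X+np.array(p["t"]); return np.array([cx+f*q[0]/q[2],cy+f*q[1]/q[2]])
E
python3 - <<'E'
from h import *
np.set_printoptions(precision=1,suppress=True)
s=bot.state();print(bot.grasp_offset,s["tcp_pos"],s["tcp_rot"],s["clock"],s["opening"])
Z=dict(latch_hinge=101,latch_pin=140,catch=101,slide_handle=100,slide_pointer=52,mark=54,nozzle=176,bottle=15,cap=15,beaker=15,dish=0,dark_bottle=0,cylinder=0,jar=0,mortar=0,filler=0)
for n in("top","side"):
    p=bot.grab_frame(n); cv2.imwrite(f"pics/{n}0.png",p["frame"])
    print(n,"cam",ray(p,(0,0))[0],"f",K(p))
    for k,z in Z.items():
        for d in bot.place_of(k,p)[:2]:
            print(k,np.array(d["centre"]),round(d["confidence"],2),at_z(p,d["centre"],z))
E
```

```text
154.70000000000002 [ 226.9 -608.8  403.4] [-3.1 -0.6  0. ] 0.0 1.002650261452591
top cam [ 362.3   17.8 1357.2] f (np.float64(407.5343402513976), 256.38092824965344, 198.8434848274923)
latch_hinge [221.7 183.3] 0.57 [627.5 103.2 101. ]
latch_hinge [304.5 175. ] 0.28 [ 652.2 -158.5  101. ]
latch_pin [255.5 222.7] 0.64 [497.7  -1.1 140. ]
catch [279.9 181.6] 0.57 [631.5 -80.1 101. ]
slide_handle [126.  184.5] 0.74 [626.3 402.6 100. ]
slide_handle [303.9 171.7] 0.66 [ 663.2 -157.1  100. ]
slide_pointer [316.6 174.9] 0.46 [ 663.5 -205.3   52. ]
slide_pointer [385.9 172.8] 0.27 [ 668.8 -435.1   52. ]
mark [288.4 201.6] 0.23 [ 575. -110.   54.]
nozzle [243.2 168.8] 0.79 [655.2  34.3 176. ]
bottle [240.8 179.7] 0.77 [657.5  44.8  15. ]
bottle [185.8 217.4] 0.57 [531.5 227.3  15. ]
cap [286.9 200.3] 0.56 [ 585.8 -108.9   15. ]
beaker [268.6 166.4] 0.62 [702.9 -49.6  15. ]
dish [290.4 229.3] 0.55 [ 490.  -119.6    0. ]
dark_bottle [376.2 228.9] 0.95 [ 488.5 -407.8    0. ]
cylinder [385.6 174.9] 0.58 [ 673.7 -451.6    0. ]
cylinder [278.5 181. ] 0.25 [655.2 -83.2   0. ]
jar [124.5 182.8] 0.71 
[... 436 characters left out ...]
28.5] 0.68 [ 653.1 -164.5  100. ]
slide_handle [226.8 181.3] 0.68 [484.6  84.4 100. ]
slide_pointer [288.4 249.5] 0.76 [ 653.3 -193.9   52. ]
mark [275.8 254.2] 0.59 [ 617.8 -214.    54. ]
bottle [280.6 208.7] 0.76 [655.1  49.3  15. ]
bottle [244.8 183.3] 0.56 [542.8 208.8  15. ]
cap [258.3 240.5] 0.63 [ 576.6 -108.3   15. ]
beaker [297.4 226.9] 0.74 [697.4 -47.8  15. ]
dish [229.6 242. ] 0.78 [493.1 -94.2   0. ]
dish [279.8 206.2] 0.58 [656.2  85.    0. ]
dark_bottle [229.7 328.4] 0.93 [ 497.6 -405.8    0. ]
cylinder [303.3 339.2] 0.69 [ 663.5 -441.     0. ]
jar [271.6 153.1] 0.93 [655.7 463.8   0. ]
mortar [225.8 161. ] 0.73 [471.3 402.8   0. ]
filler [279.5 233.9] 0.71 [642.6 -61.    0. ]
```

View pics/top0.png

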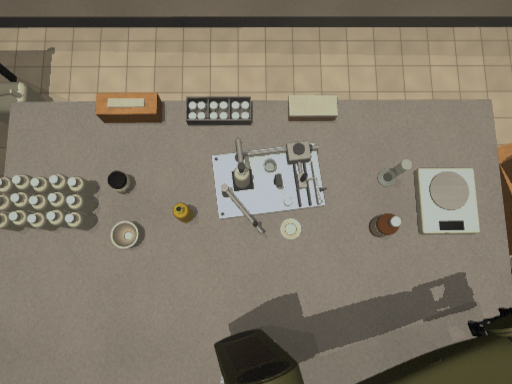

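View pics/side0.png

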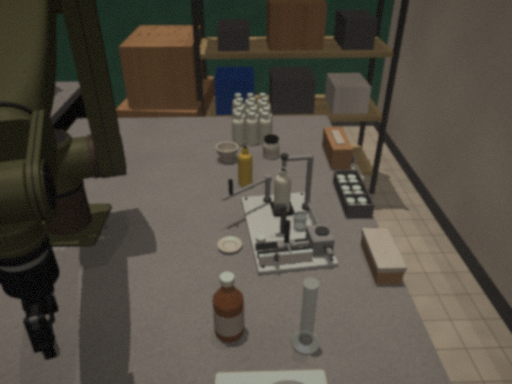

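The top view shows the filler at about (212–324, 147–217), with the bar from the hinge (225,188) to its end (262,232). The slide handle is near (304,172) and the dish at (290,229). The yellow look-alike is at (181,211). I'll enlarge the images and fit the filler's pose.

```bash
python3 - <<'E'
from h import *
from scipy.optimize import least_squares
np.set_printoptions(precision=1,suppress=True)
P={n:bot.grab_frame(n) for n in("top","side")}
cv2.imwrite("pics/topc.png",cv2.resize(P["top"]["frame"][135:245,200:335],None,fx=5,fy=5,interpolation=cv2.INTER_CUBIC))
cv2.imwrite("pics/sidec.png",cv2.resize(P["side"]["frame"][145:280,215:350],None,fx=4.4,fy=4.4,interpolation=cv2.INTER_CUBIC))
obs=[]
for n,p in P.items():
  for k in("latch_hinge","latch_pin","catch","slide_handle","slide_pointer","mark","nozzle","filler"):
    for d in bot.place_of(k,p)[:1 if k!="slide_handle" else 2]:
        if k=="slide_handle" and abs(at_z(p,d["centre"],100)[1]+160)>60: continue
        obs.append((n,k,np.array(d["centre"])))
def pts(v):
    x,y,th,q,sx,m=v; c,s=np.cos(th),np.sin(th)
    L=dict(latch_hinge=(-7,145,101),latch_pin=(-7-150*np.sin(q),145-150*np.cos(q),140),catch=(-7,-30,101),slide_handle=(sx,-110,100),slide_pointer=(sx,-152,52),mark=(sx-m,-158,54),filler=(0,0,0))
    return {k:np.array([x+c*a-s*b,y+s*a+c*b,z]) for k,(a,b,z) in L.items()}
def res(v):
    W=pts(v); return np.concatenate([proj(P[n],W[k])-c for n,k,c in obs if k in W])
r=least_squares(res,[640,-50,.09,1.1,-8,45],loss="soft_l1",x_scale=[10,10,.1,.1,10,10])
np.set_printoptions(precision=3,suppress=True);print(r.x,r.cost)
for n,k,c in obs:
    W=pts(r.x)
    if k in W: print(n,k,c,proj(P[n],W[k])-c,W[k])
E
```

```text
[639.674 -45.199   0.13    0.988  -2.85   37.58 ] 112.97798208217807
top latch_hinge [221.7 184.2] [1.751 3.332] [613.88  97.66 101.  ]
top latch_pin [255.6 221.8] [-0.326  0.009] [500.399  -0.433 140.   ]
top catch [280.4 179.7] [-1.876  0.31 ] [636.635 -75.854 101.   ]
top slide_handle [303.1 171.4] [0.15  4.001] [ 651.152 -154.636  100.   ]
top slide_pointer [318.3 178.1] [-4.357 -1.127] [ 656.613 -196.279   52.   ]
top filler [266.1 185.2] [1.321 0.368] [639.674 -45.199   0.   ]
side latch_hinge [265.7 178. ] [1.63  0.197] [613.88  97.66 101.  ]
side latch_pin [229.7 185.8] [ 1.473 -1.244] [500.399  -0.433 140.   ]
side catch [278.2 210.5] [ 0.848 -1.226] [636.635 -75.854 101.   ]
side slide_handle [288.9 228.8] [-2.007 -2.52 ] [ 651.152 -154.636  100.   ]
side slide_pointer [265.  181.1] [24.733 68.958] [ 656.613 -196.279   52.   ]
side mark [276.4 251.7] [0.066 0.756] [ 620.133 -207.114   54.   ]
side filler [279.7 228.5] [-1.608  2.182] [639.674 -45.199   0.   ]
```

View pics/topc.png

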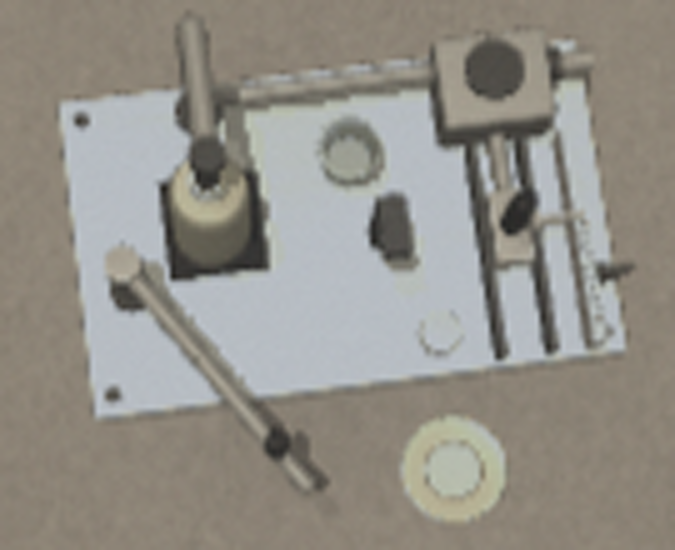

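View pics/sidec.png

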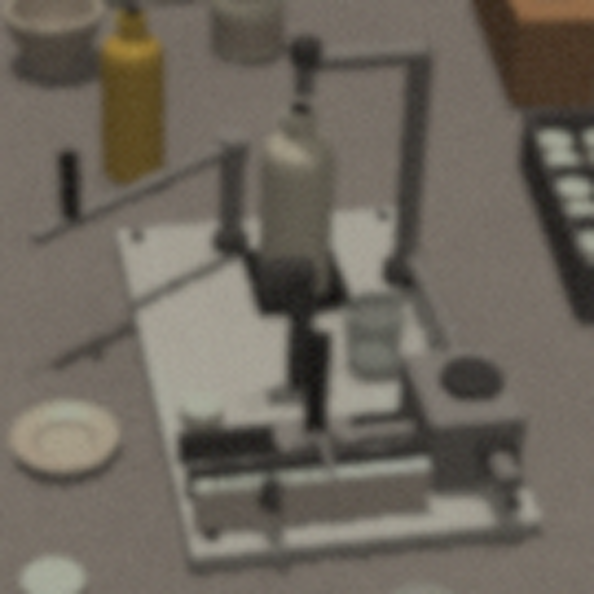

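Crops: in the top crop the plate corners are (60,103), (95,418), (625,350) and (572,40), the pin top is (277,440), the handle top (528,195), the pointer tip (580,214) and the clip (600,270). In the side crop the handle top is (316,335), the pointer tip (333,470), the clip (271,485) and the pin top (67,152). I'll refit with these, checking against the depth image.

```bash
cat > fit.py <<'E'
from h import *
from scipy.optimize import least_squares
from scipy.spatial.transform import Rotation as Ro
np.set_printoptions(precision=2,suppress=True)
def F(v,L):
    x,y,th=v[:3]; c,s=np.cos(th),np.sin(th); a,b,z=L
    return np.array([x+c*a-s*b,y+s*a+c*b,z])
def pts(v):
    x,y,th,q,sx,m=v
    B=lambda r,z:F(v,(-7-r*np.sin(q),145-r*np.cos(q),z))
    L=dict(c0=(130,180,15),c1=(-90,180,15),c2=(-90,-180,15),c3=(130,-180,15),ht=(sx,-110,118),sp=(sx,-152,52),mk=(sx-m,-158,54))
    W={k:F(v,l) for k,l in L.items()}
    W.update(pt=B(150,155),pb=B(150,107),be=B(184,101)); return W
T=lambda u,v:np.array([200+(u+.5)/5-.5,135+(v+.5)/5-.5]); S=lambda u,v:np.array([215+(u+.5)/4.4-.5,145+(v+.5)/4.4-.5])
O=[("top",k,T(*c)) for k,c in dict(c0=(60,103),c1=(95,418),c2=(625,350),c3=(572,40),pt=(277,440),ht=(528,195),sp=(580,214),be=(316,488)).items()]
O+=[("side",k,S(*c)) for k,c in dict(c0=(395,207),c1=(118,232),c2=(190,555),c3=(540,520),pt=(67,152),pb=(70,213),ht=(316,335),sp=(333,470),mk=(272,482),be=(36,238)).items()]
E
python3 - <<'E'
from fit import *
P={n:bot.grab_frame(n) for n in("top","side")}
def res(v):
    W=pts(v); return np.concatenate([proj(P[n],W[k])-c for n,k,c in O])
r=least_squares(res,[640,-50,.1,1,-8,45],loss="soft_l1",x_scale=[10,10,.1,.1,10,10])
print(r.x,r.cost); W=pts(r.x)
for n,k,c in O: print(n,k,c,proj(P[n],W[k])-c,W[k])
print("pin",F(r.x,(-7-150*np.sin(r.x[3]),145-150*np.cos(r.x[3]),140)))
s=bot.state();print(s["tcp_pos"],Ro.from_rotvec(s["tcp_rot"]).as_matrix())
# depth clouds near pin
for n,p in P.items():
    f,cx,cy=K(p);d=p["range_z"];v,u=np.nonzero(d)
    X=np.stack([(u-cx)/f,(v-cy)/f,np.ones(len(u))])*d[v,u]
    X=np.array(p["R"]).T@(X-np.array(p["t"])[:,None])
    for nm,c,r0,lo,hi in(("pin",W["pt"],30,118,165),("handle",W["ht"],28,85,125)):
        m=(np.hypot(X[0]-c[0],X[1]-c[1])<r0)&(X[2]>lo)&(X[2]<hi)
        print(n,nm,m.sum(),np.median(X[:,m],1) if m.any() else "")
E
```

```text
[637.6  -47.66   0.12   1.     0.66  37.22] 7.06416182759394
top c0 [211.6 155.2] [-0.79 -0.65] [745.75 146.26  15.  ]
top c1 [218.6 218.2] [-0.51  0.16] [527.24 120.63  15.  ]
top c2 [324.6 204.6] [0.67 0.27] [ 569.19 -236.92   15.  ]
top c3 [314.  142.6] [ 1.28 -0.57] [ 787.69 -211.29   15.  ]
top pt [255.  222.6] [ 0.06 -0.47] [497.75   0.45 155.  ]
top ht [305.2 173.6] [-0.5   0.52] [ 651.07 -156.83  118.  ]
top sp [315.6 177.4] [-0.96 -0.24] [ 655.97 -198.55   52.  ]
top be [262.8 232.2] [-0.89  0.31] [471.45 -21.11 101.  ]
side c0 [304.39 191.66] [0.2  0.23] [745.75 146.26  15.  ]
side c1 [241.43 197.34] [-0.85 -0.18] [527.24 120.63  15.  ]
side c2 [257.8  270.75] [-0.17  0.94] [ 569.19 -236.92   15.  ]
side c3 [337.34 262.8 ] [0.78 0.43] [ 787.69 -211.29   15.  ]
side pt [229.84 179.16] [0.29 0.9 ] [497.75   0.45 155.  ]
side pb [230.52 193.02] [0.06 0.78] [497.75   0.45 107.  ]
side ht [286.43 220.75] [0.8  0.65] [ 651.07 -156.83  118.  ]
side sp [290.3  251.43] [-0.71 -0.81] [ 655.97 -198.55   52.  ]
side mk [276.43 254.16] [-0.08 -1.27] [ 619.69 -208.84   54.  ]
side be [222.8 198.7] [-1.16  0.93] [471.45 -21.11 101.  ]
pin [497.75   0.45 140.  ]
[ 226.99 -609.06  404.71] [[ 0.94  0.35 -0.  ]
 [ 0.35 -0.94 -0.  ]
 [-0.   -0.   -1.  ]]
top pin 23 [495.3    0.51 153.98]
top handle 30 [ 649.13 -155.51  113.78]
side pin 55 [499.47  -4.39 141.04]
side handle 72 [ 650.78 -162.5   107.61]
```

The fit agrees with the depth image: filler at (637.6, −47.7) with yaw 0.117, latch about 1.0 rad, pin at (498, 0.5). Next I'll work out the first move.

```bash
cat > plan.py <<'E'
from fit import *
def tool(targets,y_deg,tcp=None,rot=None):
    """rows of normalised shift + roll so the grasp point reaches targets with tool y at y_deg in the world"""
    s=bot.state(); R=Ro.from_rotvec(s["tcp_rot"]).as_matrix(); t=np.array(s["tcp_pos"])
    ya=np.degrees(np.arctan2(R[1,1],R[0,1])); print("tcp",t,"y axis deg",ya,"j",s["joints"],"F",s["wrist_force"],"clk",s["clock"],"op",s["opening"])
    for T in targets:
        d=np.array(T)+[0,0,bot.grasp_offset]-t; print(np.round(R.T@d/500,4))
    print("roll",-(y_deg-ya)/90)
E
python3 - <<'E'
from plan import *
tool([(498,.5,250),(498,.5,142)],-30)
E
```

```text
tcp [ 226.99 -609.06  404.71] y axis deg -69.55557644258327 j [-1.3   0.12  1.65 -0.    1.37 -0.08] F [ 0.27  0.01 -0.26] clk 2.7 op 0.998056906745937
[ 0.93 -0.95  0.  ]
[ 0.93 -0.95  0.22]
roll -0.4395064049175919
```

Call:
{"method": "apply_moves", "body": {
  "steps": [
    {"linear": [0.93,-0.95,0],"roll": -0.44,"fingers": 1},
    {"linear": [0.93,-0.95,0],"roll": -0.44,"fingers": 1},
    {"linear": [0.93,-0.95,0],"roll": -0.44,"fingers": 1},
    {"linear": [0.93,-0.95,0],"roll": -0.44,"fingers": 1},
    {"linear": [0.93,-0.95,0],"roll": -0.44,"fingers": 1},
    {"linear": [0.93,-0.95,0],"roll": -0.44,"fingers": 1},
    {"linear": [0.93,-0.95,0],"roll": -0.44,"fingers": 1},
    {"linear": [0.93,-0.95,0],"roll": -0.44,"fingers": 1},
    {"linear": [0.93,-0.95,0],"roll": -0.44,"fingers": 1},
    {"linear": [0.93,-0.95,0],"roll": -0.44,"fingers": 1},
    {"linear": [0.93,-0.95,0],"roll": -0.44,"fingers": 1},
    {"linear": [0.93,-0.95,0],"roll": -0.44,"fingers": 1},
    {"linear": [0.93,-0.95,0],"roll": -0.44,"fingers": 1},
    {"linear": [0.93,-0.95,0],"roll": -0.44,"fingers": 1},
    {"linear": [0.93,-0.95,0],"roll": -0.44,"fingers": 1}
  ]
}}

```text
clock: 4.58
tcp_pos: [496.6, -2.5, 404.8]
tcp_rot: [2.721, 1.569, 0.0]
wrist_force: [1.0, 0.7, 0.6]
opening: 1.0
gripper_force: 0.0
```

```bash
python3 - <<'E'
from plan import *
tool([(498,.5,250),(498,.5,142)],-30)
E
```

```text
tcp [496.57  -2.49 404.78] y axis deg -30.05694103973763 j [-0.11 -0.22  1.98 -0.    1.38  0.41] F [1.   0.66 0.58] clk 4.575 op 0.9998606508408807
[ 0.01 -0.    0.  ]
[ 0.01 -0.    0.22]
roll -0.0006326782193070023
```

Call:
{"method": "apply_moves", "body": {
  "steps": [
    {"linear": [0.0066,0,0.12],"roll": 0,"fingers": 1},
    {"linear": [0.0066,0,0.22],"roll": 0,"fingers": 1},
    {"linear": [0.0066,0,0.22],"roll": 0,"fingers": 1},
    {"linear": [0.0066,0,0.22],"roll": 0,"fingers": -1},
    {"linear": [0.0066,0,0.22],"roll": 0,"fingers": -1},
    {"linear": [0.0066,0,0.22],"roll": 0,"fingers": -1},
    {"linear": [0.0066,0,0.22],"roll": 0,"fingers": -1},
    {"linear": [0.0066,0,0.22],"roll": 0,"fingers": -1},
    {"linear": [0.0066,0,0.22],"roll": 0,"fingers": -1},
    {"linear": [0.0066,0,0.22],"roll": 0,"fingers": -1}
  ],
  "squeeze": 25
}}

```text
clock: 5.82
tcp_pos: [498.8, 1.3, 295.9]
tcp_rot: [2.719, 1.572, 0.002]
wrist_force: [-1.6, -0.4, 5.8]
opening: 0.148
gripper_force: 26.0
```

```bash
python3 - <<'E'
from plan import *
v=[637.6,-47.66,.117]
arc=[F(v,(-7-150*np.sin(q),145-150*np.cos(q),142)) for q in (1,.8,.6,.4,.2,0.1,0,-.03)]
np.set_printoptions(precision=4,suppress=True)
tool(arc,-30)
p=bot.grab_frame("side"); cv2.imwrite("pics/s2.png",cv2.resize(p["frame"][110:260,180:340],None,fx=4,fy=4,interpolation=cv2.INTER_CUBIC))
E
```

```text
tcp [498.836    1.2622 295.865 ] y axis deg -29.948805442211967 j [-0.1051 -0.1199  2.0845 -0.0002  1.1755  0.4177] F [-1.5652 -0.3692  5.8213] clk 5.825 op 0.14804547929084458
[-0.0027 -0.0008 -0.0017]
[-0.0181  0.0571 -0.0016]
[-0.0217  0.1169 -0.0015]
[-0.0134  0.1762 -0.0014]
[ 0.0066  0.2327 -0.0013]
[ 0.0207  0.2591 -0.0013]
[ 0.0374  0.2841 -0.0013]
[ 0.0429  0.2912 -0.0012]
roll 0.0005688284198670364
```

View pics/s2.png

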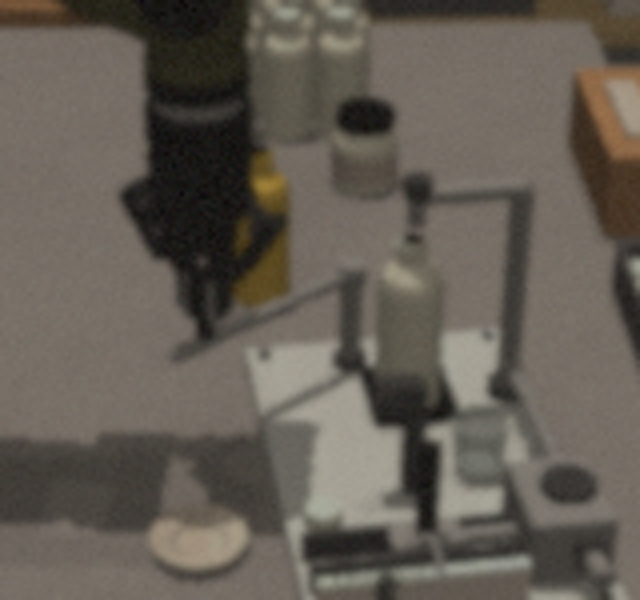

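The gripper holds the pin at about (205,300) in the crop, and nothing else has been disturbed. Now I'll swing the bar shut along the arc.

Call:
{"method": "apply_moves", "body": {
  "steps": [
    {"linear": [-0.01,0.028,0],"roll": -0.04,"fingers": -1},
    {"linear": [-0.017,0.057,0],"roll": -0.08,"fingers": -1},
    {"linear": [-0.021,0.087,0],"roll": -0.12,"fingers": -1},
    {"linear": [-0.021,0.117,0],"roll": -0.16,"fingers": -1},
    {"linear": [-0.018,0.147,0],"roll": -0.2,"fingers": -1},
    {"linear": [-0.013,0.176,0],"roll": -0.24,"fingers": -1},
    {"linear": [-0.004,0.205,0],"roll": -0.28,"fingers": -1},
    {"linear": [0.007,0.233,0],"roll": -0.32,"fingers": -1},
    {"linear": [0.021,0.259,0],"roll": -0.36,"fingers": -1},
    {"linear": [0.037,0.284,0],"roll": -0.4,"fingers": -1},
    {"linear": [0.037,0.284,0],"roll": -0.4,"fingers": -1},
    {"linear": [0.037,0.284,0],"roll": -0.4,"fingers": -1}
  ]
}}

```text
clock: 7.38
tcp_pos: [631.3, -54.0, 295.9]
tcp_rot: [2.099, 2.334, 0.0]
wrist_force: [-0.1, -1.2, 5.2]
opening: 0.155
gripper_force: 26.1
```

```bash
python3 - <<'E'
from plan import *
v=[637.6,-47.66,.117]
np.set_printoptions(precision=4,suppress=True)
tool([F(v,(-7,-5,142)),F(v,(-2,-5,142))],6.7)
s=bot.state();c,sn=np.cos(.117),np.sin(.117)
d=np.array(s["tcp_pos"])[:2]-[637.6,-47.66];print("filler xy",c*d[0]+sn*d[1],-sn*d[0]+c*d[1])
E
```

```text
tcp [631.344  -54.     295.8842] y axis deg 6.059401461907982 j [-0.1698  0.1764  1.7813 -0.0012  1.1818 -0.2751] F [-0.0934 -1.1744  5.1819] clk 7.375 op 0.15532378625999077
[ 0.0011 -0.0001 -0.0016]
[ 0.0012  0.0099 -0.0016]
roll -0.0071177615343557534
filler xy -6.9533357940320855 -5.566413344291875
```

No stop force yet, so I'll push further in until the stop is felt.

Call:
{"method": "apply_moves", "body": {
  "steps": [
    {"linear": [0,0.004,0],"roll": 0,"fingers": -1},
    {"linear": [0,0.008,0],"roll": 0,"fingers": -1},
    {"linear": [0,0.008,0],"roll": 0,"fingers": -1}
  ]
}}

```text
clock: 7.75
tcp_pos: [633.3, -53.9, 295.7]
tcp_rot: [-2.097, -2.332, 0.011]
wrist_force: [-15.5, -3.1, 13.8]
opening: 0.154
gripper_force: 27.6
```

The stop is felt at 15 N, so the bar is home. I'll relax, open, rise and look to verify it.

Call:
{"method": "apply_moves", "body": {
  "steps": [
    {"linear": [0,-0.003,0],"roll": 0,"fingers": 0.2},
    {"linear": [0,-0.003,0],"roll": 0,"fingers": 0.2},
    {"linear": [0,-0.003,0],"roll": 0,"fingers": 0.2},
    {"linear": [0,-0.003,0],"roll": 0,"fingers": 0.2},
    {"linear": [0,-0.003,-0.1],"roll": 0,"fingers": 0.2},
    {"linear": [0,-0.003,-0.14],"roll": 0,"fingers": 1},
    {"linear": [0.1,-0.003,-0.14],"roll": 0,"fingers": 1},
    {"linear": [0.21,0.008,-0.14],"roll": 0,"fingers": 1},
    {"linear": [0.21,0.008,-0.14],"roll": 0,"fingers": 1},
    {"linear": [0.21,0.008,-0.14],"roll": 0,"fingers": 1}
  ]
}}

```text
clock: 9.0
tcp_pos: [627.6, 52.1, 364.4]
tcp_rot: [-2.1, -2.336, -0.001]
wrist_force: [0.5, 4.5, 2.5]
opening: 1.0
gripper_force: 2.5
```

```bash
python3 - <<'E'
from plan import *
v=[637.6,-47.66,.117]
np.set_printoptions(precision=4,suppress=True)
tool([F(v,(0.3,-110,101))],6.7)
ps=bot.grab_frame("side");pt=bot.grab_frame("top")
X=F(v,(-7,-5,140));X2=F(v,(-7,-39,101))
for n,p in(("side",ps),("top",pt)):
    print(n,[d for d in bot.place_of("latch_pin",p)[:1]],proj(p,X),"bar end exp",proj(p,X2))
a=cv2.resize(ps["frame"][150:270,215:345],(390,360),interpolation=cv2.INTER_CUBIC);b=cv2.resize(pt["frame"][130:250,205:335],(390,360),interpolation=cv2.INTER_CUBIC)
cv2.imwrite("pics/s3.png",np.hstack([a,b]))
E
```

```text
tcp [627.5797  52.053  364.439 ] y axis deg 6.084862203862102 j [-0.0027  0.1076  1.7367  0.0013  1.2974 -0.1092] F [0.5281 4.5249 2.4649] clk 9.0 op 0.9999985163075684
[-0.4207  0.0018  0.2169]
roll -0.006834864401532206
side [{'centre': [275.7, 191.4], 'confidence': 0.79}] [276.9372 193.5629] bar end exp [278.8843 211.5916]
top [{'centre': [273.4, 177.6], 'confidence': 0.45}] [272.1317 179.0638] bar end exp [282.128  180.4263]
```

View pics/s3.png

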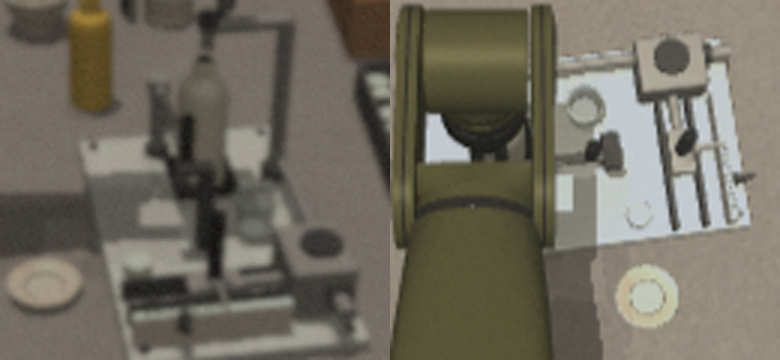

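My lateral sign was wrong: tool x points to world +y. The gripper now stands by the nozzle bar with a light 4.5 N touch. In the left half of the picture the bottle stands upright at (203,110) and the bar's pin is at the catch at (187,135). I'll go straight up, then across to the handle.

Call:
{"method": "apply_moves", "body": {
  "steps": [
    {"linear": [0,0,-0.05],"roll": 0,"fingers": 1},
    {"linear": [0,0,-0.1],"roll": 0,"fingers": 1},
    {"linear": [0,0,-0.1],"roll": 0,"fingers": 1},
    {"linear": [-0.1,0.002,-0.1],"roll": 0,"fingers": 1},
    {"linear": [-0.2,0.002,-0.1],"roll": 0,"fingers": 1},
    {"linear": [-0.3,0.002,-0.1],"roll": -0.007,"fingers": 1},
    {"linear": [-0.42,0.002,-0.1],"roll": -0.007,"fingers": 1},
    {"linear": [-0.42,0.002,-0.1],"roll": -0.007,"fingers": 1},
    {"linear": [-0.42,0.002,-0.1],"roll": -0.007,"fingers": 1},
    {"linear": [-0.42,0.002,-0.1],"roll": -0.007,"fingers": 1}
  ]
}}

```text
clock: 10.45
tcp_pos: [650.6, -156.0, 414.0]
tcp_rot: [-2.086, -2.347, 0.0]
wrist_force: [0.4, -0.1, 0.1]
opening: 0.998
gripper_force: 0.0
```

```bash
python3 - <<'E'
from plan import *
v=[637.6,-47.66,.117]
np.set_printoptions(precision=4,suppress=True)
tool([F(v,(0.3,-110,101))],6.7)
p=bot.grab_frame("top")
print("bottle",[(d["centre"],d["confidence"]) for d in bot.place_of("bottle",p)[:2]],"pin",[(d["centre"],d["confidence"]) for d in bot.place_of("latch_pin",p)[:1]])
ps=bot.grab_frame("side")
print("bottle",[(d["centre"],d["confidence"]) for d in bot.place_of("bottle",ps)[:2]])
a=cv2.resize(ps["frame"][150:270,215:345],(390,360),interpolation=cv2.INTER_CUBIC);b=cv2.resize(p["frame"][130:250,205:335],(390,360),interpolation=cv2.INTER_CUBIC)
cv2.imwrite("pics/s4.png",np.hstack([a,b]))
E
```

```text
tcp [ 650.606  -155.9989  413.9831] y axis deg 6.738732517926533 j [-0.3156  0.1598  1.5948  0.0002  1.3881 -0.4332] F [ 0.4006 -0.0843  0.0666] clk 10.45 op 0.9978519169318262
[-0.002   0.0004  0.3166]
roll 0.00043036131029481337
bottle [([185.5, 217.9], 0.62), ([242.3, 180.2], 0.59)] pin [([272.8, 178.3], 0.58)]
bottle [([279.4, 207.2], 0.86), ([245.3, 184.6], 0.61)]
```

View pics/s4.png

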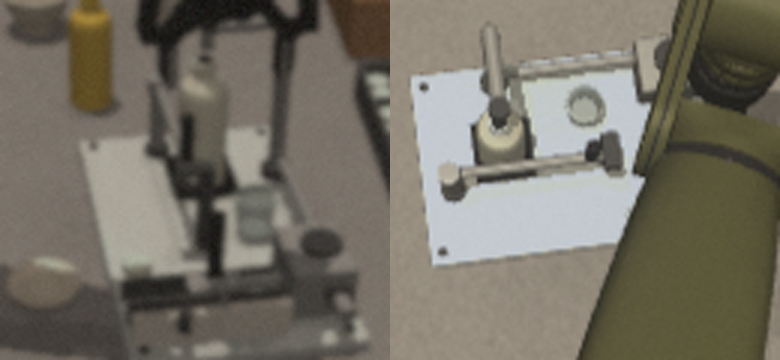

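The bar lies across the bottle with its end in the fork at (607,155), right half, and the bottle is upright. Next: descend on the handle and grip.

Call:
{"method": "apply_moves", "body": {
  "steps": [
    {"linear": [-0.002,0,0.1],"roll": 0,"fingers": 1},
    {"linear": [-0.002,0,0.18],"roll": 0,"fingers": 1},
    {"linear": [-0.002,0,0.25],"roll": 0,"fingers": 1},
    {"linear": [-0.002,0,0.3],"roll": 0,"fingers": 1},
    {"linear": [-0.002,0,0.316],"roll": 0,"fingers": 1},
    {"linear": [-0.002,0,0.316],"roll": 0,"fingers": 1},
    {"linear": [-0.002,0,0.316],"roll": 0,"fingers": -1},
    {"linear": [-0.002,0,0.316],"roll": 0,"fingers": -1},
    {"linear": [-0.002,0,0.316],"roll": 0,"fingers": -1},
    {"linear": [-0.002,0,0.316],"roll": 0,"fingers": -1},
    {"linear": [-0.002,0,0.316],"roll": 0,"fingers": -1},
    {"linear": [-0.002,0,0.316],"roll": 0,"fingers": -1},
    {"linear": [-0.002,0,0.316],"roll": 0,"fingers": -1}
  ],
  "squeeze": 60
}}

```text
clock: 12.32
tcp_pos: [651.0, -158.1, 257.3]
tcp_rot: [2.088, 2.346, 0.001]
wrist_force: [-0.6, 0.6, 4.7]
opening: 0.168
gripper_force: 58.6
```

Call:
{"method": "apply_moves", "body": {
  "steps": [
    {"linear": [0,-0.02,0],"roll": 0,"fingers": -1},
    {"linear": [0,-0.04,0],"roll": 0,"fingers": -1},
    {"linear": [0,-0.06,0],"roll": 0,"fingers": -1},
    {"linear": [0,-0.07,0],"roll": 0,"fingers": -1},
    {"linear": [0,-0.07,0],"roll": 0,"fingers": -1},
    {"linear": [0,-0.07,0],"roll": 0,"fingers": -1}
  ]
}}

```text
clock: 13.08
tcp_pos: [616.9, -162.0, 257.4]
tcp_rot: [2.086, 2.343, 0.005]
wrist_force: [8.5, 0.4, -0.9]
opening: 0.167
gripper_force: 59.0
```

```bash
python3 - <<'E'
from plan import *
v=[637.6,-47.66,.117]
tool([],6.7)
c,sn=np.cos(.117),np.sin(.117)
def inv(X): d=X[:2]-np.array(v[:2]); return c*d[0]+sn*d[1],-sn*d[0]+c*d[1]
for n in("side","top"):
  ps=bot.grab_frame(n)
  for k,z in(("slide_pointer",52),("mark",54)):
    for d in bot.place_of(k,ps)[:2]: print(n,k,d["centre"],d["confidence"],np.array(inv(at_z(ps,d["centre"],z))))
  if n=="side": 
    cv2.imwrite("pics/s5.png",cv2.resize(ps["frame"][215:285,245:345],None,fx=8,fy=8,interpolation=cv2.INTER_CUBIC))
    for x in(0,-20,-30,-37,-40): print(x,(proj(ps,F(v,(x,-152,52)))-[245,215]+.5)*8,(proj(ps,F(v,(x,-158,54)))-[245,215]+.5)*8)
E
```

```text
tcp [ 616.91 -162.04  257.36] y axis deg 6.664079011443244 j [-0.34  0.23  1.79  0.    1.12 -0.46] F [ 8.51  0.39 -0.92] clk 13.075 op 0.16698465933006312
roll -0.00039912209507507115
side slide_pointer [278.8, 254.2] 0.71 [ -30.72 -161.81]
side mark [277.2, 250.3] 0.38 [ -32.33 -148.1 ]
side mark [276.1, 227.6] 0.23 [-15.94 -50.64]
0 [358.82 289.16] [363.1 296.3]
-20 [300.07 295.03] [304.04 302.22]
-30 [270.6  297.97] [274.41 305.19]
-37 [249.93 300.04] [253.64 307.27]
-40 [241.06 300.93] [244.72 308.16]
top slide_pointer [383.3, 175.7] 0.23 [ -22.78 -378.05]
```

View pics/s5.png

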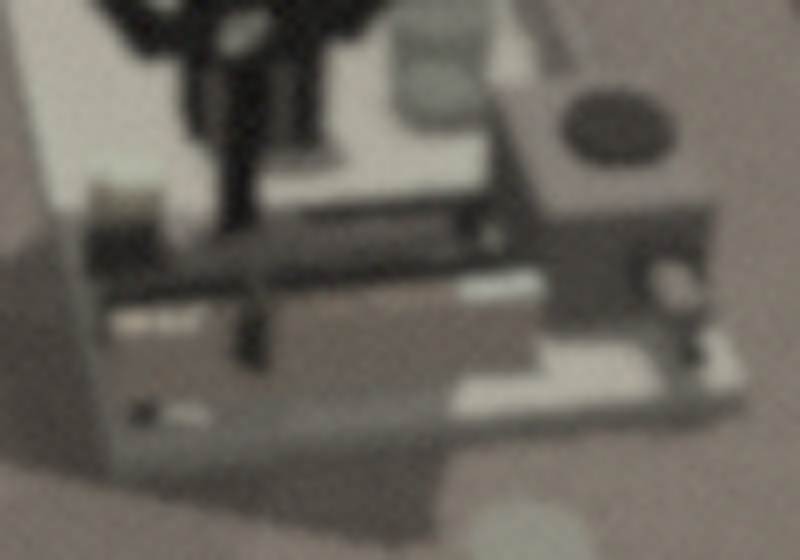

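In the crop, the clip post is at about (252,340) with its dark body spanning 240–268, and the slide pointer reaches it at about (258,285). So they're within a few mm. I'll refine with averaged frames.

```bash
python3 - <<'E'
from plan import *
v=[637.6,-47.66,.117]
c,sn=np.cos(.117),np.sin(.117)
def inv(X): d=X[:2]-np.array(v[:2]); return np.array([c*d[0]+sn*d[1],-sn*d[0]+c*d[1]])
fr=[bot.grab_frame("side") for _ in range(12)]; ps=fr[-1]
A=np.mean([p["frame"].astype(float) for p in fr],0)
pt=bot.grab_frame("top")
for uv in((597,271),(605,270),(618,268),(632,266)): print("top clip",inv(at_z(pt,T(*uv),52)),inv(at_z(pt,T(*uv),40)))
print("top ptr",inv(at_z(pt,T(580,214),52)),inv(at_z(pt,T(550,218),52)))
for z in(54,48,40,30,20): print("side clip col exp x=-37 y=-165,z",z,(proj(ps,F(v,(-37,-165,z)))+.5-[255,238])*20)
crop=A[238:268,255:300]
crop=np.clip((crop-crop.min())*255/(np.percentile(crop,97)-crop.min()),0,255).astype(np.uint8)
a=cv2.resize(crop,None,fx=17.7,fy=20,interpolation=cv2.INTER_CUBIC)
a=cv2.resize(crop,(540,360),interpolation=cv2.INTER_CUBIC)   # x12
i=cv2.imread("pics/side0.png")[238:268,255:300]; i=cv2.resize(i,(540,360),interpolation=cv2.INTER_CUBIC)
out=np.vstack([a,i]); cv2.imwrite("pics/s6.png",cv2.resize(out,(450,600)))  # x10 each 300 tall
for x in(0,-30,-34,-37,-40): print(x,[((proj(ps,F(v,(x,y,z)))+.5-[255,238])*10).round() for y,z in((-140,52),(-152,52),(-158,54),(-165,54))])
g=A.mean(2)
for r in range(247,262): print(r,g[r,268:288].astype(int))
E
```

```text
top clip [ -39.71 -160.26] [ -37.63 -162.63]
top clip [ -39.7  -165.57] [ -37.63 -167.99]
top clip [ -39.45 -174.24] [ -37.37 -176.74]
top clip [ -39.28 -183.57] [ -37.2  -186.15]
top ptr [  -0.57 -155.02] [  -0.76 -135.  ]
side clip col exp x=-37 y=-165,z 54 [444.49 343.07]
side clip col exp x=-37 y=-165,z 48 [443.13 377.78]
side clip col exp x=-37 y=-165,z 40 [441.31 423.76]
side clip col exp x=-37 y=-165,z 30 [439.07 480.75]
side clip col exp x=-37 y=-165,z 20 [436.84 537.21]
0 [array([339., 102.]), array([349., 131.]), array([354., 140.]), array([360., 158.])]
-30 [array([229., 113.]), array([238., 142.]), array([243., 151.]), array([248., 169.])]
-34 [array([215., 115.]), array([223., 144.]), array([228., 153.]), array([233., 170.])]
-37 [array([204., 116.]), array([212., 145.]), array([217., 154.]), array([222., 172.])]
-40 [array([193., 117.]), array([201., 146.]), array([206., 155.]), array([211., 173.])]
247 [70 71 71 70 67 63 62 63 65 66 64 65 64 64 63 62 62 60 61 61]
248 [65 67 66 63 62 61 59 59 62 62 59 55 54 53 52 50 51 50 51 50]
249 [57 56 55 53 52 50 48 52 56 59 54 47 
[... 200 characters left out ...]
 77 80 83 89 91 95 94]
253 [102 102  99  86  76  76  70  58  53  55  65  76  84  90  92  95  98  99
 101 102]
254 [125 120 107  93  85  82  70  52  46  48  62  76  87  93  95  96  97  98
  98  98]
255 [129 120 104  94  89  80  63  47  38  44  59  76  87  93  95  94  94  94
  93  93]
256 [114 108  99  93  88  79  61  42  37  43  59  77  89  92  92  92  92  92
  92  91]
257 [97 96 93 91 87 76 56 40 36 43 60 78 88 91 91 92 92 92 91 92]
258 [92 92 91 90 87 76 55 40 36 44 60 78 88 91 92 92 92 92 92 93]
259 [91 92 92 91 88 77 59 42 38 43 60 79 88 92 92 93 93 92 93 92]
260 [91 93 92 91 88 81 68 56 48 51 63 80 89 92 93 93 93 92 92 92]
261 [92 92 93 92 91 88 82 74 68 66 74 83 89 92 93 93 92 92 92 92]
```

View pics/s6.png

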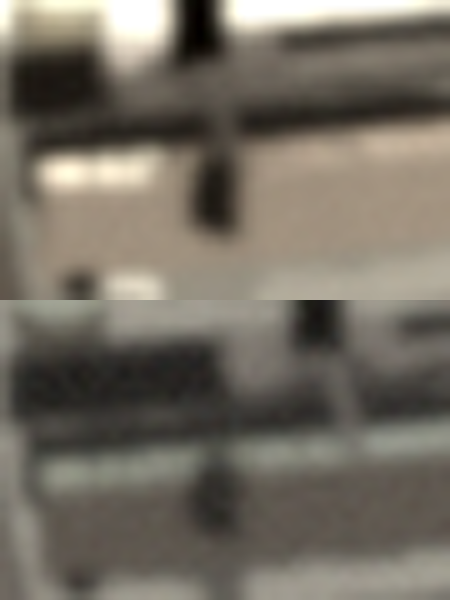

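The pointer ridge is at column 277.1 on row 250 and the clip is centred at column 276.1 on rows 255–259. Relative to the rest image, travel so far is about 34 mm. The clip is at about 39.5 mm by both the top and the side view. So I'll pull 5 mm more.

Call:
{"method": "apply_moves", "body": {
  "steps": [
    {"linear": [0,-0.005,0],"roll": 0,"fingers": -1},
    {"linear": [0,-0.0105,0],"roll": 0,"fingers": -1},
    {"linear": [0,-0.0105,0],"roll": 0,"fingers": -1},
    {"linear": [0,-0.0105,0],"roll": 0,"fingers": -1}
  ]
}}

```text
clock: 14.52
tcp_pos: [611.8, -162.6, 257.4]
tcp_rot: [2.085, 2.343, 0.006]
wrist_force: [9.2, 0.2, -0.3]
opening: 0.166
gripper_force: 59.0
```

```bash
python3 - <<'E'
from plan import *
tool([],6.7)
fr=[bot.grab_frame("side") for _ in range(12)]
A=np.mean([p["frame"].astype(float) for p in fr],0);g=A.mean(2)
for r in range(246,260): print(r,g[r,268:286].astype(int))
crop=A[238:268,255:300]
crop=np.clip((crop-crop.min())*255/(np.percentile(crop,90)-crop.min()),0,255).astype(np.uint8)
cv2.imwrite("pics/s7.png",cv2.resize(crop,(765,510),interpolation=cv2.INTER_CUBIC))
for k in("bottle","latch_pin","slide_pointer","mark"): print(k,[(d["centre"],d["confidence"]) for d in bot.place_of(k,fr[-1])[:2]])
E
```

```text
tcp [ 611.83 -162.62  257.35] y axis deg 6.664522470990768 j [-0.34  0.22  1.81  0.    1.11 -0.46] F [ 9.18  0.17 -0.31] clk 14.525 op 0.16633319015569897
roll -0.0003941947667692464
246 [72 70 67 64 63 63 66 67 68 69 70 72 71 71 72 70 68 68]
247 [71 71 69 66 63 65 65 67 65 65 66 66 67 66 66 63 61 60]
248 [65 65 65 62 59 59 62 63 60 57 57 55 56 56 56 53 50 49]
249 [57 55 53 53 51 52 57 60 54 48 45 43 45 44 43 41 41 41]
250 [46 44 44 43 42 45 53 58 53 43 40 39 40 40 42 45 46 48]
251 [42 41 41 40 41 44 53 57 56 50 49 51 54 55 60 65 69 71]
252 [59 55 54 56 56 59 60 60 58 58 63 71 75 81 85 89 90 91]
253 [90 81 77 76 75 75 69 58 52 56 70 79 86 95 98 99 99 99]
254 [108  95  89  86  85  82  69  51  43  49  64  79  89  96 100  99  98  97]
255 [108  98  93  91  88  81  64  46  38  44  60  77  89  94  96  96  94  94]
256 [99 95 93 92 89 78 60 43 36 42 59 78 89 93 93 93 92 92]
257 [92 92 92 91 88 77 56 41 37 43 61 78 88 91 91 91 92 91]
258 [91 92 91 90 87 77 55 39 36 43 60 80 89 92 92 92 92 92]
259 [91 93 92 91 88 78 59 43 39 43 60 78 89 91 92 92 92 92]
bottle [([241.7, 181.9], 0.82)]
latch_pin []
slide_pointer [([276.5, 255.1], 0.65)]
mark [([278.0, 252.0], 0.4)]
```

View pics/s7.png

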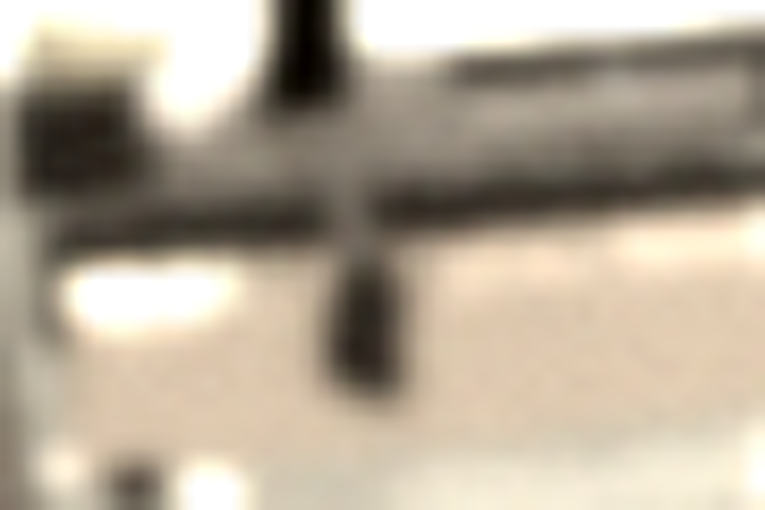

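The pointer runs at (350,210) straight into the clip at (368,320) along the filler's y direction, so they are lined up within 1–2 mm. The grip and the arm are steady, so I'll hand it in.

```bash
python3 -c "
from rig import bot
print(bot.hand_in())"
```

```text
the job is handed in; nothing more can be done
None
```

I swung the bar shut against its stop, and the gripper is holding the slide at the mark, within about 1–2 mm as read from the side camera. The job is handed in, but no verdict came back. A wrong-way move brushed the nozzle bar at about 4.5 N; the bottle stood upright when I looked right after it, but the arm hid bottle and bar pin in my last view.

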